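# Load the treat roller between the pivots of its stand

## Robot

A 6-joint arm with a two-finger parallel gripper is mounted at the origin on the work surface. World frame = base frame: x ahead of the robot, y to its left, z up, the work surface at z = 0. Lengths are in m, angles in degrees, forces in N, time in s.
With the tool pointing down it reaches from about 0.35 to 0.925 m from the base axis. Payload 6.4 kg.
Tool frame: the origin (TCP) lies midway between the tips of the shut fingers; the grasp point (between the pads) lies 19 mm behind it; z points along the fingers, y is the line along which they close (so a half turn about z gives the same grasp; the last joint's range is limited). The gripper opens to 85 mm and grips with 20 to 120 N. Pads are 22 mm wide; open, the fingers measure 114 mm over their backs; the gripper's body (76 mm by 85 mm) begins 54 mm behind the grasp point. The pads swing forward as they close: fully open they stand 13 mm farther back than shut.
Start: joints at [-76.095, 14.043, 89.255, -0, 76.702, -9.975], TCP at [0.263, -0.594, 0.231] pointing down, gripper open.
Joint ranges: [-179.41, 179.41], [-58.25, 129.5], [7.25, 145.43], [-54.29, 234.29], [11.92, 165.04], [-157.13, 157.13]. Speed limits (degrees/s): [147.25, 147.25, 180, 180, 180, 180].

## Interface

Orientations are given as [roll, pitch, yaw] about the fixed x, y, z axes, in that order (R = Rz(yaw) Ry(pitch) Rx(roll)).
In Python, from station import ctrl gives the robot as it stands.
- The arm moves only by the shell command python3 -m pendant 'ROWS'. ROWS is text: rows parted by semicolons, each of 7 numbers parted by spaces: the finger opening in m, from 0 to 0.0854, then the shift along the tool's x, y, z in m, then the turn, a rotation vector about the tool's x, y, z in rad. A call has 1 to 10 rows; each row shifts and turns the commanded pose from where the row before left it, along the tool's axes as they then stand; what a row does not reach is not made up. A row lasts 1/10 s, in which the tool goes at most 50 mm and 8.59 degrees, less where a joint would pass 70% of its speed; a pose out of reach is approached as far as the arm can. A call is refused whole if a number of a shift passes 0.05 or a number of a turn 0.15, either way. A call with a gripper value outside its range is refused whole. The fingers move at their own pace and stop on an object; the grip force is fixed at half the most. Time passes only in rows, so rows that do not move let the fingers close. It gives the time, the measured TCP pose, the force, the opening and the grip force at its end, in the units of the state.
- ctrl.sense(): the state, without advancing time (a new reading comes with each control period).
- ctrl.read_camera(name): name is "scene" or "top" or "wrist"; returns a dict with "image" (420x560x3 uint8, blue, green, red), "fx", "fy", "cx", "cy" (pixels), "eye" and "rotation" of the camera in the world; the wrist camera has in their place "tool_from_camera" (4x4, takes a point from camera to tool coordinates, whose origin is the TCP and whose axes are the flange's). Camera axes: x right, y up, looking along -z (the intrinsics and any distortion apply to the point x, -y, -z); pixel columns grow to the right and rows downward; lengths in m; the calibration is good to about 2 mm. The wrist camera is an equidistant fisheye: a pixel r from the principal point sees the ray r / f radians off the axis. A picture is of the moment at which its call begins: read the wrist's pose just before it. There is no depth.
- ctrl.job_done(): hands the job in; it is judged then, once.
The state is a dict: "time_s": time; "joints": joint angles; "joint_vel": joint speeds; "joint_torque": joint torques, N m; "eef_pos": TCP position; "tcp_rot": TCP orientation; "wrist_force": force on the tool from outside, world axes, zero at the start; "torque": the same for the moment, N m; "grip_width": finger opening in m; "grasp_force": force on a finger pad.
Only numpy, scipy, OpenCV 4.12 (cv2) and the standard library are available. Lean on these libraries where they do the work, as an engineer would, in place of code of your own. Each camera call takes 0.05 s, during which the arm holds its last target. There are 200 camera calls.

## Task

Put the dog's treat roller back on its stand: lift it off its wooden rest, lower it (do not drop it) into the stand's two V saddles between the two pivots, and let go of it there. Then squeeze the latch of the sliding end post, slide the post up to the roller until it is fully home with both pivots in the roller's ends, and let go so that the latch springs into its notch. Leave the bowl, chew ring, scoop and clicker where they are.

Things in the scene. Friction and masses are not known exactly. Their poses are not given: they have to be found in the camera images.
- roller: Grey plastic cylinder with dark treat holes, 150 mm long, about 0.22 kg: middle 114 mm of diameter 44 mm; at each end a white collar 18 mm long, diameter 38 mm, with a socket 18 mm wide and 18 mm deep. Origin at its centre on the axis; its y is the long axis. Both ends are alike. Starts lying level in the rest, origin 55 mm above the counter.
- rest: Fixed wooden rest, board 70 x 130 x 10 mm with two V saddles (8 mm wide, 45 mm either side of the middle along y, tops 45 mm above the counter, reaching 25 mm to each side of the axis) that carry the roller along the rest's y. Origin at the centre of its underside.
- stand: Fixed wooden stand, board 100 (x) x 330 (y) x 12 mm. Origin on its underside below the pivot line (x 0, z 0.075); z up, y from the fixed end post (y -0.163 to -0.141, 94 mm high) to the sliding one. Two V saddles 8 mm wide at y -0.085 and -0.003, tops at z 0.062, 25 mm to each side, carry the roller with its axis at z 0.072; the pivots' cones lift it about 2 mm on entering, clear of the saddles.
- cradle (a point): Point on the stand (stand frame 0, -0.031, 0.072) where the roller's centre comes when it is laid in the saddles with room to both pivots (13 mm to the fixed tip, at least 19 mm to the parked sliding tip). Axes as the stand.
- centres (a point): Point on the stand (stand frame 0, -0.059, 0.075) midway between the flanges when the sliding post is home: the roller's centre ends there, about 1 mm lower. Axes as the stand.
- tail_grip (a point): Point 120 mm above the counter on the sliding post, between two upright plates to pinch together along x: 30 mm wide (y), 10 mm thick, tops at 141 mm, on the post's block (top 92 mm). Outer faces: fixed wooden plate x +18 mm; aluminium latch plate x -28 mm free, -18 mm fully squeezed (46, 36 mm over both; spring 4 to 11 N). Axes as the stand; moves with the post.
- tail (a joint): Travel of the sliding end post in m; grows along the stand's -y, towards the fixed post. Starts at 0 to 0.02 (parking slot); leaves it only with the latch squeezed. At 0.082 the latch is over its working notch (2 mm play either way) and the flanges are 152 mm apart; hard stop at 0.083. Friction 1.5 N, some newtons more to push the roller onto the pivots.
- latch (a joint): Squeeze of the latch plate in m: 0 = released, its pin in slot or notch; 0.010 = fully squeezed; the pin clears the bar above 0.007. A spring returns it; let go over the solid bar it stays at about 0.007.
- bowl: Bystander: blue bowl, diameter 150 mm, 55 mm high, origin at the centre of its underside.
- chew_ring: Bystander: white nylon ring, diameter 100 mm, 18 mm high, lying flat, origin at the centre of its underside.
- scoop: Bystander: aluminium scoop, 210 mm long along its x, 42 mm high, 67 mm wide, origin under the joint of handle and blade (blade to +x).
- clicker: Bystander: small black clicker, 58 x 36 x 19 mm, origin at the centre of its underside.
- head_tip (a point): Tip of the fixed pivot (stand frame 0, -0.119, 0.075); axes as the stand; it points to +y. Both pivots are steel pins 16 mm long: straight, diameter 16 mm, for 6 mm from a flange of diameter 28 mm, then a 10 mm cone to a tip of diameter 5 mm.
- tail_tip (a point): Tip of the sliding pivot, which points to the stand's -y and moves with the sliding post; same pin and flange as the fixed one; 75 mm above the counter.
- notch (a point): Mouth, from above, of the latch's working notch in the aluminium bar on the stand's -x edge (stand frame -0.0385, 0.042, 0.036). The long parking slot lies farther along +y; solid bar 50 mm long between them. Axes as the stand.
Things that resemble listed ones, but are neither listed nor needed, are in the scene too. What is shaped like the roller but orange or turquoise is not meant.

How it is judged:
By the outcome, as a careful person would: the job done as asked, in the order asked, and still so for the second after the job is handed in, with the robot touching nothing.
It also fails if it takes over 58 s, if anything falls off the work surface, if the arm or the gripper's body presses on something with over 40 N, if the wrist force passes 120 N, or if a joint passes its speed limit or range.

## Working session

There is one attempt and no reset: what is moved stays moved. The work goes in short steps, Python scripts to look and compute and a shell command to move; the robot and the scene stay as the last step left them, time stands still between calls to the robot, and variables do not carry over. Pictures are saved under pics/ and viewed, at most 10 in all, crops included, and the job is handed in when it is done.

```bash
mkdir -p pics; ls; python3 - <<'E'
from station import ctrl
import cv2,numpy as np
for n in ("scene","top"):
    c=ctrl.read_camera(n); cv2.imwrite(f"pics/{n}0.png",c["image"])
    print(n,c["fx"],c["cx"],c["cy"],np.round(c["eye"],3),np.round(c["rotation"],3).tolist(),[k for k in c])
s=ctrl.sense(); print(s)
E
```

```text
pics
scene 409.7945159710104 272.2945801576051 207.69442520652277 [1.042 0.558 0.762] [50.538, 1.257, 141.887] ['image', 'fx', 'fy', 'cx', 'cy', 'eye', 'rotation']
top 476.69588860220614 275.22124730026775 207.74862323385491 [ 0.491 -0.076  1.158] [3.491, 0.379, -90.493] ['image', 'fx', 'fy', 'cx', 'cy', 'eye', 'rotation']
{'time_s': 0.1, 'joints': array([-7.60940982e+01,  1.40800491e+01,  8.93191800e+01,  1.46140252e-05,
        7.67006792e+01, -9.97469445e+00]), 'joint_vel': array([ 0.07109606,  0.02964455, -0.06963234,  0.01750601, -0.02036167,
       -0.01224918]), 'joint_torque': array([ 1.48665931e-04, -4.30671322e+01, -3.27127576e+01, -1.33654835e-04,
        2.80249827e-03, -1.34900031e-05]), 'eef_pos': array([ 0.26302827, -0.5938521 ,  0.23027951]), 'tcp_rot': array([-1.79901604e+02, -1.73194360e-02,  2.38805781e+01]), 'wrist_force': array([-0.27336747,  0.01830211,  0.41043589]), 'torque': array([ 0.03305096, -0.00386147, -0.04334929]), 'grasp_force': 0.0, 'grip_width': 0.0854129484737535}
```

View pics/top0.png

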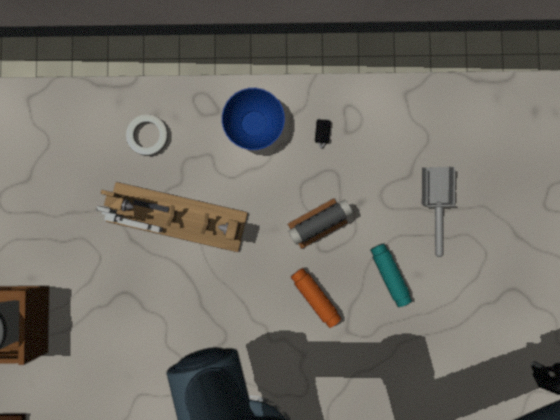

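View pics/scene0.png

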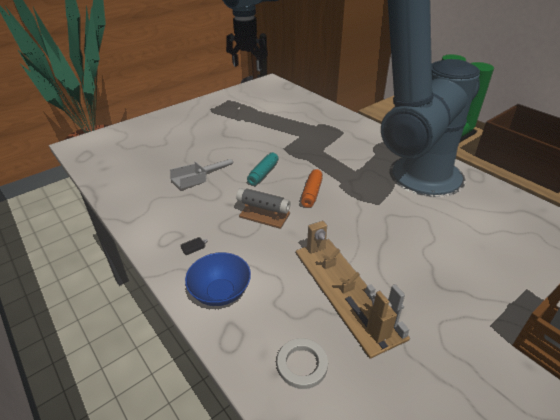

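The top view shows three roller-like things: grey with white collars at (320,223) in the rest, orange at (316,297), and turquoise at (390,275). I choose the grey one. The stand runs from its sliding post at about (120,205) to its fixed post at about (230,230). I'll check both in one close crop.

```bash
cat > h.py <<'E'
import numpy as np,cv2
from scipy.spatial.transform import Rotation as R
from station import ctrl
def ray(c,u,v,s=None):
    x=(u-c["cx"])/c["fx"]; y=(v-c["cy"])/c["fy"]
    if "eye" in c:
        return np.array(c["eye"]),R.from_euler("xyz",c["rotation"],degrees=True).apply([x,-y,-1])
    r=np.hypot(x,y); k=np.sin(r)/r if r>1e-9 else 1
    T=np.array(c["tool_from_camera"]); d=T[:3,:3]@np.array([x*k,-y*k,-np.cos(r)])
    Rt=R.from_euler("xyz",s["tcp_rot"],degrees=True)
    return s["eef_pos"]+Rt.apply(T[:3,3]),Rt.apply(d)
def onz(c,u,v,z,s=None):
    e,d=ray(c,u,v,s); return e+d*(z-e[2])/d[2]
def proj(c,p,s=None):
    if "eye" in c:
        q=R.from_euler("xyz",c["rotation"],degrees=True).inv().apply(np.array(p)-c["eye"])
        return c["cx"]+c["fx"]*q[0]/-q[2], c["cy"]-c["fy"]*q[1]/-q[2]
    T=np.array(c["tool_from_camera"]); t=R.from_euler("xyz",s["tcp_rot"],degrees=True).inv().apply(np.array(p)-s["eef_pos"])
    q=T[:3,:3].T@(t-T[:3,3]); a=np.arctan2(np.hypot(q[0],q[1]),-q[2]); h=np.hypot(q[0],q[1])
    return c["cx"]+c["fx"]*a*q[0]/h, c["cy"]-c["fy"]*a*q[1]/h
E
python3 - <<'E'
from h import *
c=ctrl.read_camera("top"); im=c["image"]
a=cv2.resize(im[175:260,90:260],None,fx=4,fy=4,interpolation=cv2.INTER_CUBIC)
b=cv2.resize(im[193:253,280:450],None,fx=4,fy=4,interpolation=cv2.INTER_CUBIC)
cv2.imwrite("pics/crop1.png",np.vstack([a,b]))
hsv=cv2.cvtColor(im,cv2.COLOR_BGR2HSV)
m=cv2.inRange(hsv,(5,90,60),(25,255,255)); 
cs,_=cv2.findContours(m,cv2.RETR_EXTERNAL,cv2.CHAIN_APPROX_NONE)
for k in cs:
    if cv2.contourArea(k)>150: print(cv2.contourArea(k),cv2.minAreaRect(k),cv2.boxPoints(cv2.minAreaRect(k)).round(1).tolist())
E
```

```text
272.5 ((12.0, 352.5), (23.0, 24.0), 90.0) [[-0.0, 341.0], [24.0, 341.0], [24.0, 364.0], [0.0, 364.0]]
385.5 ((18.5, 301.5), (31.0, 37.0), 90.0) [[-0.0, 286.0], [37.0, 286.0], [37.0, 317.0], [0.0, 317.0]]
1103.0 ((315.8803405761719, 297.7109680175781), (66.20883178710938, 18.502805709838867), 52.76516342163086) [[288.5, 277.0], [303.20001220703125, 265.79998779296875], [343.29998779296875, 318.5], [328.5, 329.70001220703125]]
228.5 ((311.9084167480469, 213.24020385742188), (5.827119827270508, 52.44408416748047), 61.11341857910156) [[287.5, 223.39999389648438], [333.5, 198.0], [336.29998779296875, 203.10000610351562], [290.3999938964844, 228.5]]
4722.5 ((170.9009246826172, 215.26971435546875), (146.69883728027344, 40.10813522338867), 13.045637130737305) [[94.9000015258789, 218.1999969482422], [104.0, 179.1999969482422], [246.89999389648438, 212.3000030517578], [237.8000030517578, 251.39999389648438]]
```

View pics/crop1.png

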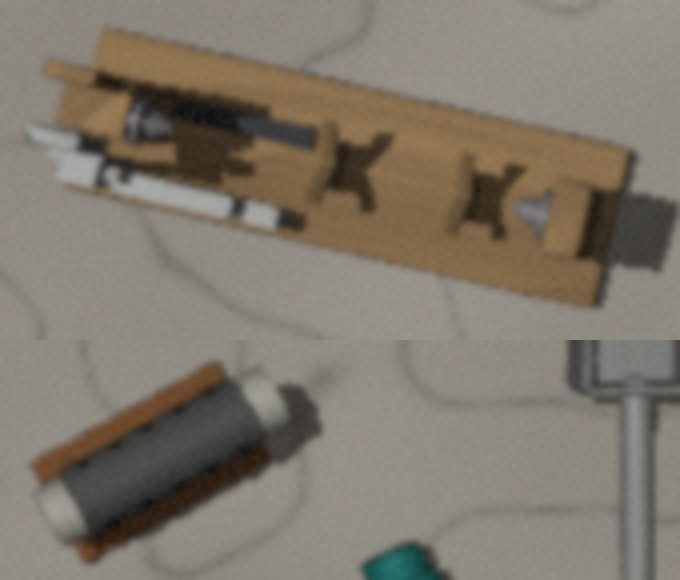

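The crop shows the grey roller with white collars, its end faces at about full-image (292,235) and (349,208). It also shows the stand board corners at (116,182), (248,212), (239,251) and (106,221), with the fixed pivot tip at (219,227).

```bash
python3 - <<'E'
from h import *
c=ctrl.read_camera("top")
f=lambda x,y,z:onz(c,90+x/4,175+y/4,z)
g=lambda x,y,z:onz(c,280+x/4,193+(y-340)/4,z)
P=[f(105,28,.012),f(632,150,.012),f(597,305,.012),f(65,185,.012)]
for p in P: print(p.round(4))
yd=(P[0]-P[1]+P[3]-P[2])[:2]; print(np.linalg.norm(yd)/2, np.linalg.norm(P[1]-P[2]))
yd/=np.linalg.norm(yd); yaw=np.degrees(np.arctan2(-yd[0],yd[1]))
tip=f(515,210,.075)[:2]; print("yaw",yaw,"tip",tip,"origin from tip",tip+.119*yd,"from corners",np.mean([p[:2] for p in P],0))
# other landmarks: saddle tops (near faces), tail flange
# roller axis by grey mask
im=c["image"]; hsv=cv2.cvtColor(im,cv2.COLOR_BGR2HSV)
a,b=g(45,510,.055),g(278,398,.055); d=(a-b)[:2]; print("roller",a,b,(a+b)/2,np.linalg.norm(d),"yaw",np.degrees(np.arctan2(-d[0],d[1])))
E
```

```text
[0.6267 0.3157 0.012 ]
[ 0.5499 -0.0031  0.012 ]
[0.4572 0.0184 0.012 ]
[0.5319 0.3387 0.012 ]
0.32840289551534535 0.09521726546672198
yaw -13.337609918148607 tip [0.51317732 0.05957914] origin from tip [0.54062925 0.17536944] from corners [0.54144382 0.16742197]
roller [ 0.49366529 -0.1054261   0.055     ] [ 0.5572194  -0.24095471  0.055     ] [ 0.52544235 -0.17319041  0.055     ] 0.14969011787751232 yaw 25.123523506603995
```

```bash
cat >> h.py <<'E'
def plan(pos,yaw=None,roll=180,pitch=0):
    "total tool-frame shift to pos, and the total turn vector to (roll,pitch,yaw) in rad"
    s=ctrl.sense(); Rt=R.from_euler("xyz",s["tcp_rot"],degrees=True)
    d=Rt.inv().apply(np.array(pos)-s["eef_pos"]); print("shift",d.round(4),"len",np.linalg.norm(d).round(3))
    if yaw is not None: print("turn",(Rt.inv()*R.from_euler("xyz",[roll,pitch,yaw],degrees=True)).as_rotvec().round(4))
E
python3 -c "
from h import *
plan([.525,-.173,.22],115.1)"
```

```text
shift [ 0.41   -0.2789  0.011 ] len 0.496
turn [-8.0000e-04 -1.1000e-03 -1.5921e+00]
```

```bash
python3 -m pendant '0.085 0.041 -0.028 0.001 0 0 0;0.085 0.041 -0.028 0.001 0 0 0;0.085 0.041 -0.028 0.001 0 0 0;0.085 0.041 -0.028 0.001 0 0 0;0.085 0.041 -0.028 0.001 0 0 0;0.085 0.041 -0.028 0.001 0 0 0;0.085 0.041 -0.028 0.001 0 0 0;0.085 0.041 -0.028 0.001 0 0 0;0.085 0.041 -0.028 0.001 0 0 0;0.085 0.041 -0.028 0.001 0 0 0'
python3 -m pendant '0.085 0 0 0 0 0 -0.15;0.085 0 0 0 0 0 -0.15;0.085 0 0 0 0 0 -0.15;0.085 0 0 0 0 0 -0.15;0.085 0 0 0 0 0 -0.15;0.085 0 0 0 0 0 -0.15;0.085 0 0 0 0 0 -0.15;0.085 0 0 0 0 0 -0.15;0.085 0 0 0 0 0 -0.15;0.085 0 0 0 0 0 -0.15'
python3 - <<'E'
from h import *
plan([.525,-.173,.22],115.1)
s=ctrl.sense();print(s["eef_pos"],s["tcp_rot"],s["joints"]);c=ctrl.read_camera("wrist");cv2.imwrite("pics/w1.png",c["image"]); print(c["fx"],np.round(c["tool_from_camera"],3).tolist())
print(proj(c,[.525,-.173,.055],s))
E
```

```text
time_s: 1.2
eef_pos: [0.5254, -0.1704, 0.2213]
tcp_rot: [180.0, -0.0, 23.9]
wrist_force: [1.1, 0.3, 0.3]
grip_width: 0.0847
grasp_force: 0.0
time_s: 2.2
eef_pos: [0.5245, -0.1723, 0.2211]
tcp_rot: [-180.0, -0.0, 110.2]
wrist_force: [0.4, 0.3, 0.1]
grip_width: 0.0851
grasp_force: 0.0
shift [-0.0008  0.0002  0.0011] len 0.001
turn [-0.0003 -0.0003 -0.0859]
[ 0.52454345 -0.17227428  0.22107669] [-1.79984578e+02 -1.88261493e-02  1.10178725e+02] [-2.99494532e+01  1.50722602e+00  1.04217695e+02  2.41486019e-04
  7.42994145e+01 -5.01282460e+01]
325.19226210127806 [[-0.001, 0.953, 0.303, 0.078], [1.0, 0.001, 0.001, 0.0], [0.0, 0.303, -0.953, -0.143], [0.0, 0.0, 0.0, 1.0]]
(np.float64(279.6955104783622), np.float64(190.47290863326003))
```

View pics/w1.png

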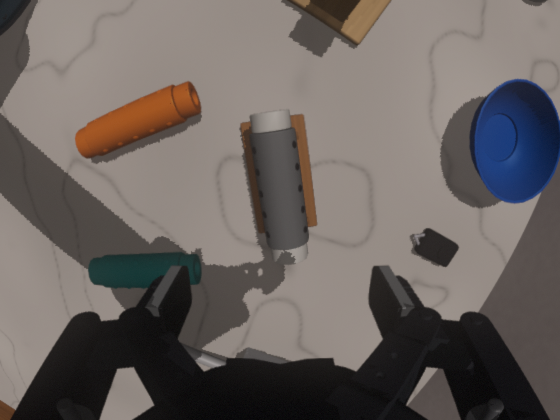

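The wrist view shows the grey roller with its collars. Its body corners are at about (254,134), (295,127), (269,250) and (308,244).

```bash
python3 - <<'E'
from h import *
s=ctrl.sense();c=ctrl.read_camera("wrist");im=c["image"]
hsv=cv2.cvtColor(im,cv2.COLOR_BGR2HSV)
g=((hsv[...,2]>50)&(hsv[...,2]<135)&(hsv[...,1]<70)).astype(np.uint8)*255
w=np.zeros_like(g); w[100:275,235:325]=g[100:275,235:325]
w=cv2.morphologyEx(w,cv2.MORPH_CLOSE,np.ones((9,9)))
k=max(cv2.findContours(w,0,cv2.CHAIN_APPROX_NONE)[0],key=cv2.contourArea)
print(cv2.boxPoints(cv2.minAreaRect(k)).round(1).tolist())
f=lambda u,v:onz(c,u,v,.058,s)[:2]
for P in ([(254,134),(295,127),(269,250),(308,244)],):
    q=[f(*p) for p in P]; a=(q[0]+q[1])/2;b=(q[2]+q[3])/2;d=a-b
    print("centre",(a+b)/2,"len",np.linalg.norm(d),"yaw",np.degrees(np.arctan2(-d[0],d[1])),"w",np.linalg.norm(q[0]-q[1]),np.linalg.norm(q[2]-q[3]))
    plan([*((a+b)/2),.055-.019+.02],90+np.degrees(np.arctan2(-d[0],d[1])))
E
```

```text
[[234.6999969482422, 274.0], [239.60000610351562, 108.5999984741211], [317.3999938964844, 110.80000305175781], [312.5, 276.29998779296875]]
centre [ 0.52701572 -0.17242612] len 0.11922152179736305 yaw 27.071600762284632 w 0.038994433085803956 0.040830227006787165
shift [-0.001   0.0023  0.1651] len 0.165
turn [-0.0003 -0.0003 -0.1268]
```

```bash
python3 -m pendant '0.085 -0.001 0.002 0.02 0 0 -0.105;0.085 0 0 0.04 0 0 0;0.085 0 0 0.04 0 0 0;0.085 0 0 0.035 0 0 0;0.085 0 0 0.025 0 0 0;0.085 0 0 0.015 0 0 0;0.085 0 0 0.01 0 0 0;0.085 0 0 0 0 0 0'
python3 -m pendant '0.07 0 0 0 0 0 0;0.06 0 0 0 0 0 0;0.05 0 0 0 0 0 0;0.03 0 0 0 0 0 0;0.03 0 0 0 0 0 0;0.03 0 0 0 0 0 0;0.03 0 0 0 0 0 0'
```

```text
time_s: 3.1
eef_pos: [0.5266, -0.1724, 0.0356]
tcp_rot: [-180.0, -0.1, 115.8]
wrist_force: [-0.2, 0.7, -0.5]
grip_width: 0.0851
grasp_force: 0.0
time_s: 3.8
eef_pos: [0.526, -0.1738, 0.0378]
tcp_rot: [-179.8, 0.0, 116.0]
wrist_force: [-9.5, -2.3, 10.2]
grip_width: 0.0425
grasp_force: 59.2
```

```bash
python3 -m pendant '0.03 0 0 -0.01 0 0 0;0.03 0 0 -0.02 0 0 0;0.03 0 0 -0.03 0 0 0;0.03 0 0 -0.04 0 0 0;0.03 0 0 -0.04 0 0 0;0.03 0 0 -0.03 0 0 0;0.03 0 0 0 0 0 0'
python3 -c "
from h import *
plan([.499,-.006,.205],76.7)"
```

```text
time_s: 4.5
eef_pos: [0.5296, -0.1739, 0.2122]
tcp_rot: [179.6, 0.5, 115.8]
wrist_force: [0.1, -0.1, -2.1]
grip_width: 0.0427
grasp_force: 61.0
shift [0.1645 0.0456 0.006 ] len 0.171
turn [0.0092 0.0063 0.6832]
```

```bash
python3 -m pendant '0.03 0.02 0.006 0 0 0 0;0.03 0.041 0.011 0 0 0 0;0.03 0.041 0.011 0 0 0 0;0.03 0.041 0.011 0 0 0 0;0.03 0.021 0.006 0 0 0 0.08;0.03 0 0 0 0 0 0.12;0.03 0 0 0 0 0 0.14;0.03 0 0 0 0 0 0.14;0.03 0 0 0 0 0 0.12;0.03 0 0 0 0 0 0.08'
python3 -m pendant '0.03 0 0 0 0 0 0;0.03 0 0 0 0 0 0'
python3 - <<'E'
from h import *
s=ctrl.sense();print(s["eef_pos"],s["tcp_rot"]);c=ctrl.read_camera("wrist");cv2.imwrite("pics/w2.png",c["image"])
E
```

```text
time_s: 5.5
eef_pos: [0.4948, -0.005, 0.2042]
tcp_rot: [-179.8, -0.0, 76.7]
wrist_force: [-0.4, 0.1, -2.2]
grip_width: 0.0425
grasp_force: 61.1
time_s: 5.7
eef_pos: [0.4952, -0.0052, 0.205]
tcp_rot: [-179.9, -0.0, 77.0]
wrist_force: [0.7, -0.6, -2.3]
grip_width: 0.042
grasp_force: 61.0
[ 0.49522391 -0.00516003  0.20500937] [-1.79880232e+02 -8.68412801e-03  7.69745401e+01]
```

View pics/w2.png

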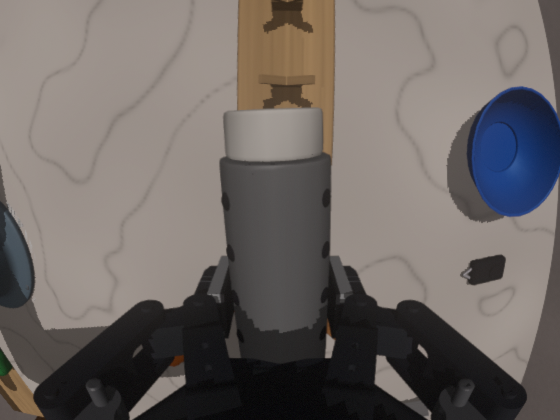

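The view shows the held roller: collar end at row 109, collar/body edge at row 157. Beyond it are the stand's near saddle with arm ends at (260,79) and (314,79), a farther saddle at (287,12), and the board edges at columns 238 and 335.

```bash
python3 - <<'E'
from h import *
s=ctrl.sense();c=ctrl.read_camera("wrist")
Rt=R.from_euler("xyz",s["tcp_rot"],degrees=True)
for n,(u,v) in dict(l=(259,78),r=(314.5,78),far=(287,3)).items(): print(n,onz(c,u,v,.062,s).round(4))
print("edges",onz(c,238,60,.012,s).round(4),onz(c,334,60,.012,s).round(4),onz(c,240,10,.012,s).round(4),onz(c,334,10,.012,s).round(4))
for t in [(.057,0,-.039),(.075,0,-.036)]: print(t,proj(c,s["eef_pos"]+Rt.apply(t),s))
# roller boundary -> tool x
for v,h in ((155,-.039),(109,-.036)):
    o,d=ray(c,275,v,s); o=Rt.inv().apply(o-s["eef_pos"]); d=Rt.inv().apply(d); print((o+d*(h-o[2])/d[2]).round(4))
# silhouettes of collar / body left-right at mid rows
for v,u1,u2,h in ((250,230,331,-.017),(135,224,323,-.017)):
    q=[]
    for u in(u1,u2):
        o,d=ray(c,u,v,s); o=Rt.inv().apply(o-s["eef_pos"]); d=Rt.inv().apply(d); q.append(o+d*(h-o[2])/d[2])
    print(np.round(q,4).tolist())
E
```

```text
l [0.5014 0.1021 0.062 ]
r [0.5481 0.0915 0.062 ]
far [0.5407 0.1642 0.062 ]
edges [0.4829 0.1314 0.012 ] [0.5783 0.1098 0.012 ] [0.497  0.1845 0.012 ] [0.5912 0.1635 0.012 ]
(0.057, 0, -0.039) (np.float64(280.4892933894045), np.float64(174.83912565490715))
(0.075, 0, -0.036) (np.float64(280.4518457683352), np.float64(119.43540126584949))
[ 0.0636 -0.0018 -0.039 ]
[ 0.0785 -0.0018 -0.036 ]
[[0.0197, -0.0217, -0.017], [0.0197, 0.0218, -0.017]]
[[0.0686, -0.022, -0.017], [0.0685, 0.0166, -0.017]]
```

```bash
python3 -c "
from h import *
plan([.534,.142,.107],76.8)"
```

```text
shift [0.1522 0.0043 0.0986] len 0.181
turn [-0.0012 -0.0001  0.0025]
```

```bash
python3 -m pendant '0.03 0.02 0 0 0 0 0;0.03 0.04 0.002 0 0 0 0;0.03 0.04 0.002 0 0 0 0;0.03 0.035 0 0.01 0 0 0;0.03 0.017 0 0.03 0 0 0;0.03 0 0 0.03 0 0 0;0.03 0 0 0.02 0 0 0;0.03 0 0 0.008 0 0 0;0.03 0 0 0 0 0 0;0.03 0 0 0 0 0 0'
python3 - <<'E'
from h import *
s=ctrl.sense();print(s["eef_pos"],s["tcp_rot"])
c=ctrl.read_camera("scene");im=c["image"]
cv2.imwrite("pics/s2.png",cv2.resize(im[200:350,260:430],None,fx=4,fy=4,interpolation=cv2.INTER_CUBIC))
yd=np.array([.228,.9736]);o=np.array([.5415,.1745])
for n,y,z in (("tip",-.119,.075),("s1",-.085,.062),("s2",-.003,.062),("postfronttop",-.141,.094)): 
    u,v=proj(c,[*(o+y*yd),z]); print(n,(u-260)*4,(v-200)*4)
w=ctrl.read_camera("wrist");cv2.imwrite("pics/w3.png",w["image"])
E
```

```text
time_s: 6.8
eef_pos: [0.5352, 0.1416, 0.1094]
tcp_rot: [179.9, -0.0, 76.9]
wrist_force: [0.7, -0.6, -1.6]
grip_width: 0.0426
grasp_force: 60.9
[0.53522361 0.1416165  0.10943844] [ 1.79896326e+02 -3.28539728e-02  7.68763207e+01]
tip 250.71561231563396 149.66384063148485
s1 278.55768835399317 201.02234482362337
s2 354.8576124563251 295.2537558368174
postfronttop 234.02996225927564 104.39529571414562
```

View pics/s2.png

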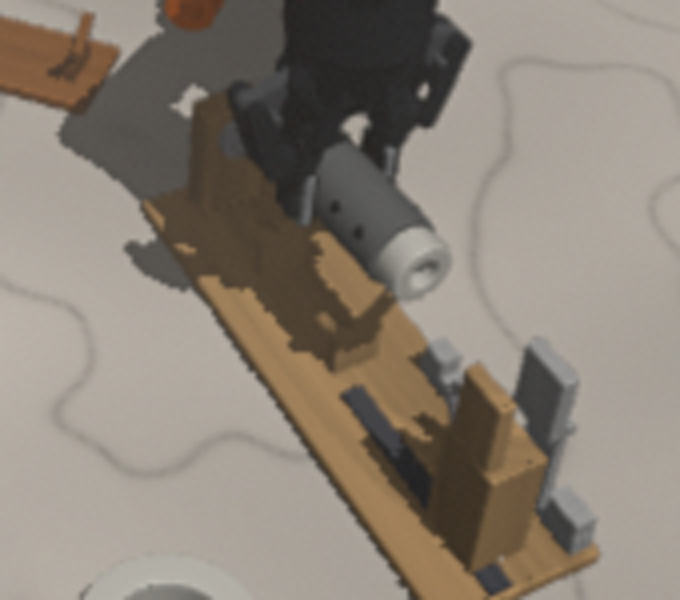

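View pics/w3.png

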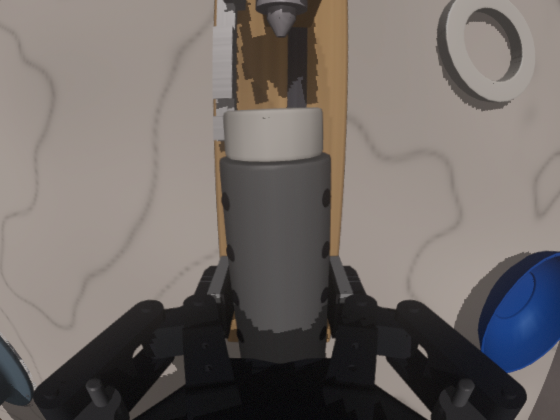

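The scene crop shows the +y roller end face centred at crop (420,268), the second saddle's arm tips at about crop (330,318) and (385,295), and the sliding post at crop (490,480). The wrist view shows the tail pivot tip at (281,36), in line with the roller.

```bash
python3 - <<'E'
from h import *
s=ctrl.sense(); c=ctrl.read_camera("scene"); w=ctrl.read_camera("wrist")
yd=np.array([.228,.9736]);xd=np.array([.9736,-.228]);o=np.array([.5415,.1745])
sf=lambda p:(round((p[:2]-o)@xd,4),round((p[:2]-o)@yd,4))
f=lambda x,y,z:onz(c,260+x/4,200+y/4,z)
print("roller end (scene)",sf(f(420,268,.127)),"TCP",sf(s["eef_pos"]))
print("saddle2 tips scene",sf(f(330,318,.062)),sf(f(385,295,.062)))
print("board far corner bottom right scene",sf(f(597,553,.012)))
print("fixed plate top scene corners",sf(f(473,368,.141)),sf(f(513,408,.141)),"latch top",sf(f(535,338,.141)),sf(f(578,380,.141)))
print("post top (fixed end)",sf(f(200,97,.094)))
print("tail tip wrist",sf(onz(w,281,36,.075,s)),"roller top end wrist",sf(onz(w,275,109,.127+.019,s)), "body edge",sf(onz(w,275,156,.127+.022,s)))
print("board edges wrist",sf(onz(w,217,190,.012,s)),sf(onz(w,344,180,.012,s)),sf(onz(w,347,20,.012,s)))
T=ctrl.read_camera("top")
t=lambda x,y,z:onz(T,90+x/4,175+y/4,z)
print("top: s2",sf(t(325,130,.062)),sf(t(315,198,.062)),"s1",sf(t(465,160,.062)),sf(t(453,230,.062)),"tail tip?",sf(t(175,125,.075)))
E
```

```text
roller end (scene) (np.float64(-0.0031), np.float64(0.0416)) TCP (np.float64(0.0017), np.float64(-0.0334))
saddle2 tips scene (np.float64(0.0213), np.float64(0.0049)) (np.float64(-0.0152), np.float64(0.0042))
board far corner bottom right scene (np.float64(-0.0439), np.float64(0.1638))
fixed plate top scene corners (np.float64(0.02), np.float64(0.1151)) (np.float64(0.0175), np.float64(0.1422)) latch top (np.float64(-0.0176), np.float64(0.1131)) (np.float64(-0.0198), np.float64(0.1423))
post top (fixed end) (np.float64(0.0152), np.float64(-0.156))
tail tip wrist (np.float64(0.0022), np.float64(0.0858)) roller top end wrist (np.float64(-0.0002), np.float64(0.0451)) body edge (np.float64(-0.0002), np.float64(0.0299))
board edges wrist (np.float64(-0.047), np.float64(-0.0161)) (np.float64(0.0511), np.float64(-0.0082)) (np.float64(0.0514), np.float64(0.115))
top: s2 (np.float64(0.0193), np.float64(0.0007)) (np.float64(-0.02), np.float64(-0.0028)) s1 (np.float64(0.0202), np.float64(-0.0821)) (np.float64(-0.0205), np.float64(-0.0845)) tail tip? (np.float64(0.0032), np.float64(0.0819))
```

```bash
python3 -m pendant '0.03 0 0 0.015 0 0 0;0.03 0 0 0.015 0 0 0;0.03 0 0 0.01 0 0 0;0.03 0 0 0.006 0 0 0;0.03 0 0 0.003 0 0 0;0.03 0 0 0 0 0 0'
python3 -m pendant '0.03 0 0 0.002 0 0 0;0.03 0 0 0 0 0 0'
```

```text
time_s: 7.65
eef_pos: [0.5342, 0.1417, 0.0588]
tcp_rot: [-180.0, 0.0, 76.9]
wrist_force: [0.5, -0.3, -3.0]
grip_width: 0.0426
grasp_force: 60.9
time_s: 7.85
eef_pos: [0.5345, 0.1418, 0.0575]
tcp_rot: [180.0, -0.0, 76.9]
wrist_force: [-0.0, -1.0, -2.0]
grip_width: 0.0428
grasp_force: 60.9
```

```bash
python3 -m pendant '0.03 0 0 0.001 0 0 0;0.03 0 0 0.001 0 0 0;0.03 0 0 0 0 0 0'
python3 -m pendant '0.03 0 0 0.001 0 0 0;0.03 0 0 0 0 0 0'
```

```text
time_s: 8.15
eef_pos: [0.5351, 0.1418, 0.0565]
tcp_rot: [179.9, -0.0, 76.8]
wrist_force: [-2.4, 0.1, 5.4]
grip_width: 0.0426
grasp_force: 61.1
time_s: 8.35
eef_pos: [0.5353, 0.1419, 0.0563]
tcp_rot: [179.9, -0.0, 76.8]
wrist_force: [-4.7, 0.2, 10.2]
grip_width: 0.0424
grasp_force: 61.4
```

```bash
python3 -m pendant '0.045 0 0 0 0 0 0;0.05 0 0 0 0 0 0;0.06 0 0 0 0 0 0;0.085 0 0 0 0 0 0;0.085 0 0 0 0 0 0;0.085 0 0 0 0 0 0;0.085 0 0 0 0 0 0'
python3 -m pendant '0.085 0 0 -0.01 0 0 0;0.085 0 0 -0.03 0 0 0;0.085 0 0 -0.04 0 0 0;0.085 0 0 -0.04 0 0 0;0.085 0 0 -0.03 0 0 0;0.085 0 0 0 0 0 0'
python3 - <<'E'
from h import *
s=ctrl.sense();print(s["eef_pos"],s["tcp_rot"])
w=ctrl.read_camera("wrist");cv2.imwrite("pics/w4.png",w["image"])
E
```

```text
time_s: 9.05
eef_pos: [0.5343, 0.1417, 0.0542]
tcp_rot: [-180.0, 0.0, 76.9]
wrist_force: [0.2, 0.2, -0.3]
grip_width: 0.0847
grasp_force: 0.0
time_s: 9.65
eef_pos: [0.5375, 0.142, 0.211]
tcp_rot: [179.4, -0.2, 76.9]
wrist_force: [0.4, -0.3, 1.2]
grip_width: 0.0852
grasp_force: 0.0
[0.53754732 0.14197574 0.21097821] [179.37320865  -0.18004015  76.89002397]
```

View pics/w4.png

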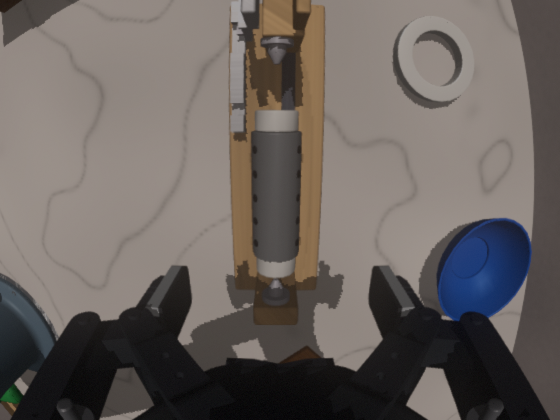

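The roller lies in both saddles, in line with the fixed tip at (275,284) and the sliding tip at (277,62). Next I go to just short of the plates, where the camera can see them.

```bash
python3 - <<'E'
from h import *
s=ctrl.sense();w=ctrl.read_camera("wrist")
yd=np.array([.228,.9736]);xd=np.array([.9736,-.228]);o=np.array([.5415,.1745])
sf=lambda p:((p[:2]-o)@xd.round(4),(p[:2]-o)@yd)
for n,p in dict(head=(275,284),tail=(277,62)).items(): print(n,np.round(sf(onz(w,*p,.075,s)),4))
plan([*(o+yd*.07),.21],76.8)
E
```

```text
head [-0.002  -0.1194]
tail [0.0003 0.0858]
shift [ 0.1034 -0.0007 -0.0045] len 0.104
turn [ 0.002  -0.0006  0.0014]
```

```bash
python3 -m pendant '0.085 0.02 0 0 0 0 0;0.085 0.035 0 0 0 0 0;0.085 0.03 0 0 0 0 0;0.085 0.018 0 0 0 0 0;0.085 0 0 0 0 0 0;0.085 0 0 0 0 0 0'
python3 - <<'E'
from h import *
s=ctrl.sense();print(s["eef_pos"],s["tcp_rot"])
w=ctrl.read_camera("wrist");cv2.imwrite("pics/w5.png",cv2.resize(w["image"][0:300,130:430],None,fx=2,fy=2))
E
```

```text
time_s: 10.35
eef_pos: [0.5571, 0.2416, 0.2032]
tcp_rot: [-179.9, 0.1, 76.9]
wrist_force: [0.5, 0.3, -0.4]
grip_width: 0.0848
grasp_force: 0.0
[0.55713199 0.24164156 0.20321349] [-1.79901616e+02  7.79361250e-02  7.69014019e+01]
```

View pics/w5.png

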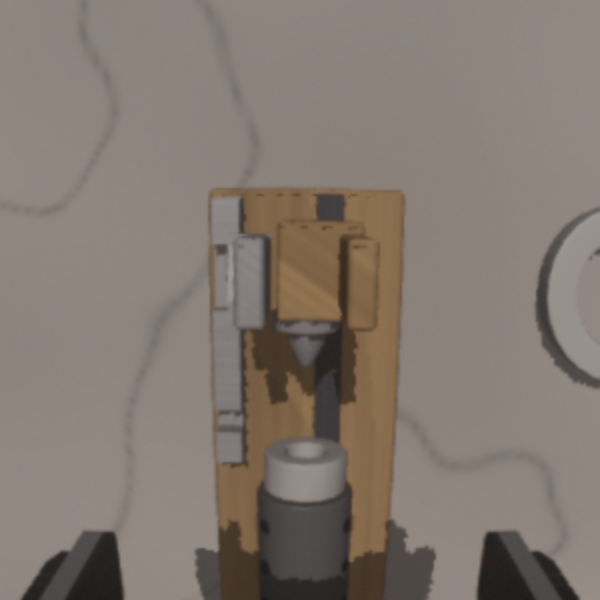

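The crop shows the sliding post: latch plate top at crop cols 236–268, rows 236–326, and wooden plate top at cols 347–379, rows 238–326. Its pivot tip is at (306,366), facing the roller socket at (306,450).

```bash
python3 - <<'E'
from h import *
s=ctrl.sense();w=ctrl.read_camera("wrist")
yd=np.array([.228,.9736]);xd=np.array([.9736,-.228]);o=np.array([.5415,.1745])
sf=lambda p:np.round([(p[:2]-o)@xd,(p[:2]-o)@yd],4)
f=lambda x,y,z:sf(onz(w,130+x/2,y/2,z,s))
print("latch",f(236,236,.141),f(268,326,.141),"wood",f(347,238,.141),f(379,326,.141),"tip",f(306,366,.075),"roller end",f(306,445,.085))
for y in (.125,): plan([*(o+yd*y),.17],76.8); plan([*(o+yd*y),.103],76.8)
E
```

```text
latch [-0.0202  0.1414] [-0.0104  0.1124] wood [0.0146 0.1407] [0.0252 0.1125] tip [0.0024 0.0838] roller end [0.0024 0.0514]
shift [ 0.0566 -0.0003  0.0337] len 0.066
turn [-0.0009  0.0008  0.0005]
shift [ 0.0566 -0.0002  0.1007] len 0.116
turn [-0.0009  0.0008  0.0005]
```

```bash
python3 -m pendant '0.085 0.03 0.003 0 0 0 0;0.085 0.028 0.002 0 0 0 0;0.085 0 0 0.02 0 0 0;0.085 0 0 0.03 0 0 0;0.085 0 0 0.03 0 0 0;0.085 0 0 0.015 0 0 0;0.085 0 0 0.005 0 0 0;0.085 0 0 0 0 0 0'
python3 -m pendant '0.07 0 0 0 0 0 0;0.06 0 0 0 0 0 0;0.05 0 0 0 0 0 0;0.046 0 0 0 0 0 0;0.042 0 0 0 0 0 0;0.042 0 0 0 0 0 0'
```

```text
time_s: 11.25
eef_pos: [0.5759, 0.2969, 0.1044]
tcp_rot: [-180.0, 0.0, 76.8]
wrist_force: [-0.1, -0.3, 0.3]
grip_width: 0.085
grasp_force: 0.0
time_s: 11.85
eef_pos: [0.5744, 0.2982, 0.105]
tcp_rot: [-179.8, -0.0, 76.9]
wrist_force: [-8.1, 2.4, 6.1]
grip_width: 0.0418
grasp_force: 3.5
```

```bash
python3 -m pendant '0.038 0 0 0 0 0 0;0.034 0 0 0 0 0 0;0.025 0 0 0 0 0 0;0.025 0 0 0 0 0 0;0.025 0 0 0 0 0 0'
```

```text
time_s: 12.35
eef_pos: [0.5778, 0.2974, 0.1062]
tcp_rot: [179.8, -0.1, 76.8]
wrist_force: [7.2, -0.1, 3.6]
grip_width: 0.0334
grasp_force: 61.1
```

```bash
python3 -m pendant '0.025 0 0.002 0 0 0 0;0.025 -0.005 0 0 0 0 0;0.025 -0.008 0 0 0 0 0;0.025 -0.008 0 0 0 0 0;0.025 -0.008 0 0 0 0 0;0.025 -0.003 0 0 0 0 0;0.025 0 0 0 0 0 0'
```

```text
time_s: 13.05
eef_pos: [0.5703, 0.2659, 0.1062]
tcp_rot: [-179.9, -0.0, 76.8]
wrist_force: [-3.6, -0.4, 10.0]
grip_width: 0.0333
grasp_force: 60.1
```

```bash
python3 -m pendant '0.025 -0.008 0 0 0 0 0;0.025 -0.008 0 0 0 0 0;0.025 -0.008 0 0 0 0 0;0.025 -0.006 0 0 0 0 0;0.025 0 0 0 0 0 0'
python3 -m pendant '0.025 -0.005 0 0 0 0 0;0.025 -0.004 0 0 0 0 0;0.025 -0.003 0 0 0 0 0;0.025 0 0 0 0 0 0'
```

```text
time_s: 13.55
eef_pos: [0.5633, 0.2367, 0.1062]
tcp_rot: [-179.9, -0.0, 76.8]
wrist_force: [-4.3, -0.4, 10.1]
grip_width: 0.0331
grasp_force: 59.4
time_s: 13.95
eef_pos: [0.5606, 0.2255, 0.1062]
tcp_rot: [-179.9, -0.1, 76.8]
wrist_force: [-4.5, 1.3, 10.3]
grip_width: 0.0337
grasp_force: 59.4
```

```bash
python3 -m pendant '0.025 -0.002 0 0 0 0 0;0.025 -0.002 0 0 0 0 0;0.025 0 0 0 0 0 0'
python3 -m pendant '0.025 -0.002 0 0 0 0 0;0.025 -0.001 0 0 0 0 0;0.025 0 0 0 0 0 0'
python3 -m pendant '0.025 -0.002 0 0 0 0 0;0.025 0 0 0 0 0 0'
```

```text
time_s: 14.25
eef_pos: [0.5597, 0.2218, 0.1061]
tcp_rot: [-179.9, -0.1, 76.8]
wrist_force: [-4.2, 1.9, 10.7]
grip_width: 0.0332
grasp_force: 59.3
time_s: 14.55
eef_pos: [0.5591, 0.2191, 0.1062]
tcp_rot: [-179.9, -0.1, 76.8]
wrist_force: [-3.5, 3.3, 9.8]
grip_width: 0.0333
grasp_force: 59.4
time_s: 14.75
eef_pos: [0.559, 0.219, 0.1062]
tcp_rot: [-179.9, -0.4, 76.8]
wrist_force: [-0.4, 12.5, 6.1]
grip_width: 0.0334
grasp_force: 60.5
```

```bash
python3 -m pendant '0.025 -0.002 0 0 0 0 0;0.025 0 0 0 0 0 0;0.025 0 0 0 0 0 0'
python3 - <<'E'
from h import *
s=ctrl.sense();print(s["eef_pos"],s["wrist_force"])
c=ctrl.read_camera("scene");a=cv2.resize(c["image"][220:340,280:410],None,fx=4.5,fy=4.5,interpolation=cv2.INTER_CUBIC)
cv2.imwrite("pics/s3.png",a)
E
```

```text
time_s: 15.05
eef_pos: [0.5591, 0.219, 0.1062]
tcp_rot: [180.0, -0.6, 76.8]
wrist_force: [3.4, 20.1, 3.9]
grip_width: 0.0337
grasp_force: 60.4
[0.55908879 0.2190195  0.10615165] [ 3.40763039 20.11041873  3.87393455]
```

```bash
python3 -m pendant '0.025 0.004 0 0 0 0 0;0.025 0 0 0 0 0 0;0.037 0 0 0 0 0 0;0.042 0 0 0 0 0 0;0.05 0 0 0 0 0 0;0.06 0 0 0 0 0 0;0.085 0 0 0 0 0 0;0.085 0 0 0 0 0 0;0.085 0 0 0 0 0 0'
python3 -m pendant '0.085 0 0 -0.02 0 0 0;0.085 0 0 -0.04 0 0 0;0.085 0 0 -0.04 0 0 0;0.085 -0.03 0 0 0 0 0;0.085 -0.04 0 0 0 0 0;0.085 -0.04 0 0 0 0 0;0.085 -0.03 0 0 0 0 0;0.085 0 0 0 0 0 0;0.085 0 0 0 0 0 0'
python3 - <<'E'
from h import *
s=ctrl.sense();w=ctrl.read_camera("wrist");c=ctrl.read_camera("scene")
a=cv2.resize(w["image"][0:300,200:360],None,fx=2,fy=2);b=cv2.resize(c["image"][220:340,280:400],(480,480),interpolation=cv2.INTER_CUBIC)
q=np.zeros((600,800,3),np.uint8);q[:,:320]=a;q[:480,320:]=b;cv2.imwrite("pics/end.png",q)
E
```

```text
time_s: 16.0
eef_pos: [0.5598, 0.2179, 0.1047]
tcp_rot: [179.9, -0.0, 76.9]
wrist_force: [-0.1, -0.4, 0.2]
grip_width: 0.0849
grasp_force: 0.0
time_s: 16.9
eef_pos: [0.5278, 0.0813, 0.2046]
tcp_rot: [180.0, -0.0, 76.8]
wrist_force: [-1.1, 0.6, -0.1]
grip_width: 0.0851
grasp_force: 0.0
```

View pics/end.png

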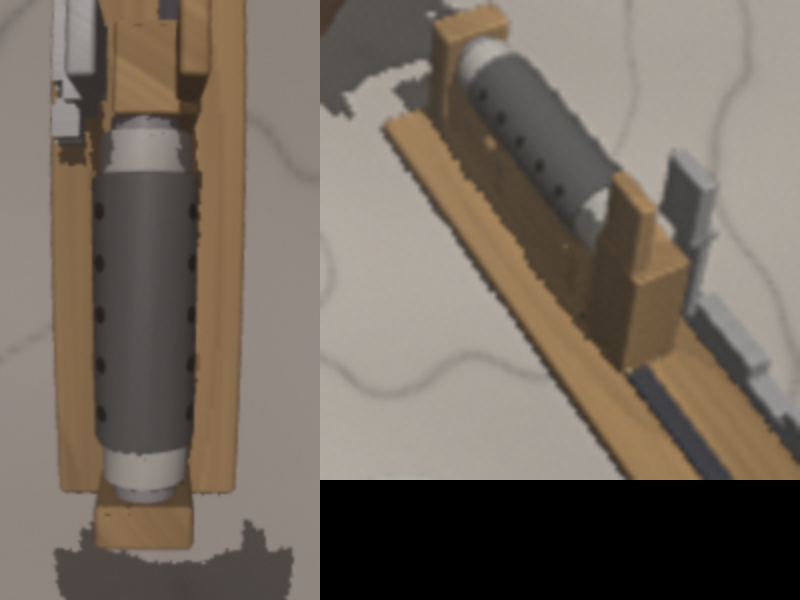

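The end view shows the roller seated against both flanges. The latch plate's outer edge is at crop col 68 and the wooden plate's at col 212. I'll check the latch span numerically, where 46 mm means it is in the notch and about 39 mm means it is on the bar.

```bash
python3 - <<'E'
from h import *
s=ctrl.sense();w=ctrl.read_camera("wrist")
yd=np.array([.228,.9736]);xd=np.array([.9736,-.228]);o=np.array([.5415,.1745])
f=lambda x,y,z:(lambda p:np.round([(p[:2]-o)@xd,(p[:2]-o)@yd],4))(onz(w,200+x/2,y/2,z,s))
print(f(68,40,.141),f(212,40,.141),"near edges",f(85,76,.141),f(195,76,.141),"inner gap",f(97,40,.141),f(179,40,.141))
print("collar ends",f(146,128,.093),f(146,486,.093),"body",f(146,172,.096),f(146,450,.096))
E
```

```text
[-0.0215  0.0444] [0.0237 0.0439] near edges [-0.016   0.0319] [0.0184 0.0315] inner gap [-0.0123  0.044 ] [0.0134 0.0436]
collar ends [0.0022 0.021 ] [ 0.0017 -0.126 ] body [0.0022 0.0033] [ 0.0019 -0.1084]
```

The span is 45.2 mm, against 45.4 mm when the latch was free, so it has sprung into the notch.

```bash
python3 -c "
from station import ctrl
print(ctrl.job_done())"
```

```text
the job is handed in; nothing more can be done
None
```

The roller is back on the stand between both pivots, the sliding post is home with its latch measured fully released (in its notch), and the job was handed in at about 17 s; the bowl, chew ring, scoop and clicker were not touched.

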